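Slip angle of an eye camera's glide foot

TASK

Find the slip angle of the blue glide foot: by its black handle raise the ramp slowly until the foot slips down onto the rubber strip, stopping at once so that it does not slide on to the red lip, and leave the ramp standing at that angle. Then note the angle: bring the red pointer down until it presses gently, with a few newtons, on the ramp's sprung brass pin, and leave it there without shifting the ramp. Do not touch the foot, and disturb nothing else on the table.

Things in the scene. Friction and masses are not known exactly. Their poses are not given: they have to be found in the camera images.
- tester: The slip tester: fixed base plate 110 x 290 x 12 mm with hinge posts at one end. Origin: centre of its underside, on the table. z up; y runs along the ramp from its handle end to its hinge end; x is parallel to the hinge. Hinge line at y = +110 mm, z = 45 mm. On its +x side stands a white quarter arc, radius 126 mm about the hinge line, x 48 to 53 mm.
- ramp (a joint): Tilt of the ramp, rad: 0 level (start), grows as the handle end rises, stop at 0.8. The hinge is stiff and stays where it is left: raising it by the handle takes about 12 to 15 N; more than about 8 N down on the pin would push it down.
- ramp_hinge (a point): Middle of the ramp's hinge line. Its axes turn with the ramp: x along the hinge, y along the ramp from the handle end to the hinge, z square to the ramp's face. The ramp is a plate 80 mm wide, upper face at z = +6 mm, smooth aluminium from y = -208 to -95 mm, then rubber.
- ramp_handle (a point): Middle of the ramp's black handle: a bar 12 mm thick, parallel to the hinge, on two uprights 62 mm apart over the ramp's free end, at y = -199 mm, z = +52 mm in ramp_hinge axes; 40 mm free under the bar. Can be pinched from above, fingers closing along the tester's y; it may turn in the fingers as the ramp rises.
- ramp_strip (a point): Middle of the upper edge of the ramp's black rubber strip (65 mm long down the ramp, flush with the face, grips the foot about 40 % better than the smooth part), 95 mm from the hinge line. Past its lower end a red lip 14 mm high closes the ramp, its face 17 mm from the hinge line.
- foot: The part under test: blue plastic glide foot, 40 (x) x 44 (y, along the ramp) x 14 mm, steel stud 20 mm wide, 8 mm high on top, about 80 to 170 g. Origin: centre of its underside. It rests loose on the smooth ramp, 128 to 135 mm from the hinge line. Its slip angle is unknown, 0.2 to 0.55 rad. It slides to the rubber, which stops it unless the ramp is tilted a few degrees too far.
- pointer (a joint): Angle of the red pointer, rad, about the same hinge line and in the same sense as the ramp: starts raised (1.1 to 1.4), 0 is level. Light friction (about 1 N at its knob): it stays where it is left. When it reads the same as joint ramp, its lower edge just touches the brass pin.
- pointer_knob (a point): Middle of the red pointer's cross-knob: 12 mm thick, 34 mm long, parallel to the hinge (tester x 60 to 94 mm), 182 mm from the hinge line along the pointer and 9 mm above its zero line. The pointer is a red bar 5 x 8 mm (x 55 to 61 mm). The knob can be pinched from above, fingers closing along the tester's y. This point's axes turn with the pointer.
- ramp_pin (a point): Top of the sprung brass pin, 10 mm thick, sticking out of the ramp's +x edge under the pointer (tester x 43 to 67 mm), 155 mm from the hinge line. It yields square to the ramp, 1 mm for 6 N. Press the pointer on it with about 2 to 4 N for a moment (half a mm of yield); more than 6 N spoils it.
- spare_a: Grey spare glide foot, same size as the blue one, lying on the table; leave alone. Origin: centre of its underside.
- spare_b: Green spare glide foot, same size, lying on the table; leave alone. Origin: centre of its underside.
- mouse: Black computer mouse, about 100 x 60 x 34 mm; leave alone. Origin on its underside.
- drops: White eye-drop bottle with blue cap, 32 mm wide, 70 mm high; leave alone. Origin: centre of its underside.
- lens_case: Contact-lens case, one white and one blue lid, 70 x 32 x 14 mm; leave alone. Origin: centre of its underside.
- occluder: Black hand-held eye occluder lying flat, disc 64 mm with a handle, 190 mm long, 6 mm thick; leave alone. Origin in the handle's axis near its middle.
- driver: Screwdriver lying on the table, 160 mm long; leave alone. Origin on its axis.

How it is judged:
By the outcome, as a careful person would: the job done as asked, in the order asked, and still so for the second after the job is handed in, with the robot touching nothing.
It also fails if it takes over 72 s, if anything falls off the work surface, if the arm or the gripper's body presses on something with over 40 N, if the wrist force passes 120 N, or if a joint passes its speed limit or range.

ROBOT

A 6-joint arm with a two-finger parallel gripper is mounted at the origin on the work surface. World frame = base frame: x ahead of the robot, y to its left, z up, the work surface at z = 0. Lengths are in m, angles in degrees, forces in N, time in s.
With the tool pointing down it reaches from about 0.4 to 0.925 m from the base axis. Payload 3.4 kg.
Tool frame: the origin (TCP) lies midway between the tips of the shut fingers; the grasp point (between the pads) lies 19 mm behind it (ctrl.grasp_offset is the distance from the TCP to the grasp point, in m); z points along the fingers, y is the line along which they close (so a half turn about z gives the same grasp; the last joint's range is limited). The gripper opens to 85 mm and grips with 20 to 120 N. Pads are 22 mm wide; open, the fingers measure 114 mm over their backs; the gripper's body (76 mm by 85 mm) begins 54 mm behind the grasp point. The pads swing forward as they close: fully open they stand 13 mm farther back than shut.
Start: joints at [-79.67, 17.578, 86.31, -0, 76.112, -4.211], TCP at [0.144, -0.557, 0.231] pointing down, gripper open.
Joint ranges: [-179.03, 179.03], [-60, 130.46], [8.19, 133.38], [-81.62, 261.62], [5.75, 156.47], [-153.77, 153.77]. Speed limits (degrees/s): [147.25, 147.25, 180, 180, 180, 180].

INTERFACE

Orientations are given as a 3x3 rotation matrix whose columns are the frame's x, y, z axes.
In Python, from rig import ctrl gives the robot as it stands.
- The arm moves only by the shell command python3 -m crank 'ROWS'. ROWS is JSON, a list of rows, each a list of 5 numbers: the shift along the tool's x, y, z in mm, then the turn about the tool's z in rad, then the finger opening in mm, from 0 to 85.4. A call has 1 to 5 rows; each row is the pose to reach, as a shift and turn from the pose commanded when the call began, along the tool's axes at that moment; what a row does not reach only later rows make up. A row lasts 1/12 s, in which the tool goes at most 41.7 mm and 7.16 degrees, less where a joint would pass 70% of its speed; a pose out of reach is approached as far as the arm can. A call with a gripper value outside its range is refused whole. The fingers move at their own pace and stop on an object; the grip force is fixed at half the most. Time passes only in rows, so rows that repeat a pose let the fingers close. It gives the time, the measured TCP pose, the force, the opening and the grip force at its end, in the units of the state.
- ctrl.get_obs(): the state, without advancing time (a new reading comes with each control period).
- ctrl.snapshot(name): name is "scene" or "top" or "wrist"; returns a dict with "frame" (400x640x3 uint8, blue, green, red), "K" (3x3 intrinsics, pixels), "k1" (the pictures are not rectified: a ray, as slopes to the right and down, at radius r is drawn at 1 + k1 r^2 times it, then the intrinsics apply), "origin" and "attitude" of the camera in the world. Camera axes: x right, y up, looking along -z (the intrinsics and any distortion apply to the point x, -y, -z); pixel columns grow to the right and rows downward; lengths in m; the calibration is good to about 2 mm. A picture is of the moment at which its call begins. There is no depth.
- ctrl.hand_in(): hands the job in; it is judged then, once.
The state is a dict: "time_s": time; "joint_pos": joint angles; "qvel": joint speeds; "joint_efforts": joint torques, N m; "tcp_pos": TCP position; "orientation": TCP orientation; "force": force on the tool from outside, world axes, zero at the start; "torque": the same for the moment, N m; "width": finger opening in m; "gripper_force": force on a finger pad.
Only numpy, scipy, OpenCV 4.12 (cv2) and the standard library are available. Lean on these libraries where they do the work, as an engineer would, in place of code of your own. Each camera call takes 0.05 s, during which the arm holds its last target. There are 200 camera calls.

## Working session

There is one attempt and no reset: what is moved stays moved. The work goes in short steps, Python scripts to look and compute and a shell command to move; the robot and the scene stay as the last step left them, time stands still between calls to the robot, and variables do not carry over. Pictures are saved under pics/ and viewed, at most 10 in all, crops included, and the job is handed in when it is done.

```bash
mkdir -p pics
cat > h.py <<'E'
from rig import ctrl
import cv2, numpy as np
def snap(n,f):
    s=ctrl.snapshot(n); cv2.imwrite('pics/'+f,s['frame']); np.savez('pics/'+f+'.npz',K=s['K'],k1=s['k1'],o=s['origin'],A=s['attitude']); return s['frame']
def cam(f):
    d=np.load('pics/'+f+'.npz'); return d['K'],float(d['k1']),d['o'],d['A']
def ray(f,u,v):
    K,k1,o,A=cam(f)
    x,y=cv2.undistortPoints(np.array([[[u,v]]],float),K,np.array([k1,0,0,0.]))[0,0]
    return o,A@np.array([x,-y,-1])
def atz(f,u,v,z):
    o,d=ray(f,u,v); return o+d*(z-o[2])/d[2]
def proj(f,P):
    K,k1,o,A=cam(f); p=(np.atleast_2d(P)-o)@A; p=p*[1,-1,-1]
    return cv2.projectPoints(p,np.zeros(3),np.zeros(3),K,np.array([k1,0,0,0.]))[0][:,0]
E
python3 - <<'E'
from h import *
snap('scene','s1.png');snap('top','t1.png')
print(ctrl.get_obs())
for f in('s1.png','t1.png'):print(cam(f))
E
```

```text
{'time_s': 0.1, 'joint_pos': array([-7.96709616e+01,  1.76188847e+01,  8.63752834e+01, -9.44916012e-04,
        7.61122125e+01, -4.21216273e+00]), 'qvel': array([-0.01223813, -0.22021317, -0.09203634, -0.03235038, -0.01192735,
        0.05637372]), 'joint_efforts': array([-1.00074385e-05, -4.58528209e+01, -2.52608138e+01, -1.51814534e-04,
        5.52278012e-03, -2.64136668e-05]), 'tcp_pos': array([ 0.14421817, -0.55597595,  0.23047144]), 'orientation': array([[ 9.67966366e-01,  2.51079653e-01, -3.48656817e-04],
       [ 2.51079867e-01, -9.67964656e-01,  1.82373259e-03],
       [ 1.20414671e-04, -1.85285251e-03, -9.99998276e-01]]), 'force': array([-1.34278785, -0.76735335, -0.26349571]), 'torque': array([-0.00898045, -0.01472481, -0.02242528]), 'gripper_force': 0.0, 'width': 0.08528109764406863}
(array([[374.80955678,   0.        , 318.48073505],
       [  0.        , 374.80955678, 196.10058698],
       [  0.        ,   0.        ,   1.        ]]), -0.05534593656857096, array([ 1.43706547, -0.4330132 ,  0.8617    ]), array([[ 0.41555362, -0.56258718,  0.71471033],
       [ 0.90949563,  0.24704945, -0.33434154],
       [ 0.01152747,  0.78896276,  0.61433288]]))
(array([[384.63483066,   0.        , 315.18232807],
       [  0.        , 384.63483066, 198.99708368],
       [  0.        ,   0.        ,   1.        ]]), -0.00752331125509369, array([0.35057839, 0.01668471, 1.10676065]), array([[ 0.0248114 ,  0.98522946, -0.16943228],
       [-0.99937763,  0.02869583,  0.02051569],
       [ 0.02507466,  0.1688178 ,  0.98532828]]))
```

View pics/t1.png

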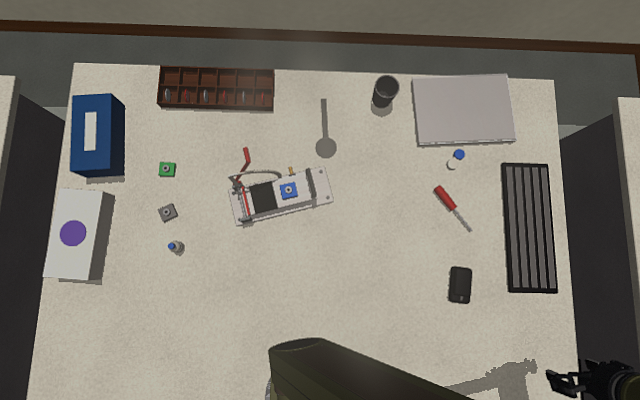

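View pics/s1.png

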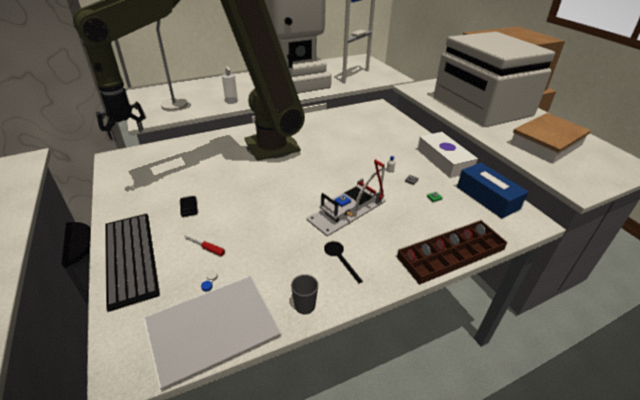

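Top: tester is around (280,195), with the handle near (312,185), the hinge near (240,200) and the pointer knob near (246,152). Scene: tester is around (345,205). I'll zoom in on both.

Run:
```python
from h import *
a=cv2.imread('pics/t1.png')[140:230,220:340];b=cv2.imread('pics/s1.png')[155:240,295:395]
a=cv2.resize(a,None,fx=6,fy=6,interpolation=cv2.INTER_CUBIC)
cv2.imwrite('pics/c1.png',a)
b=cv2.resize(b,None,fx=7,fy=7,interpolation=cv2.INTER_CUBIC);cv2.imwrite('pics/c2.png',b)
```

```text
(no output)
```

View pics/c1.png

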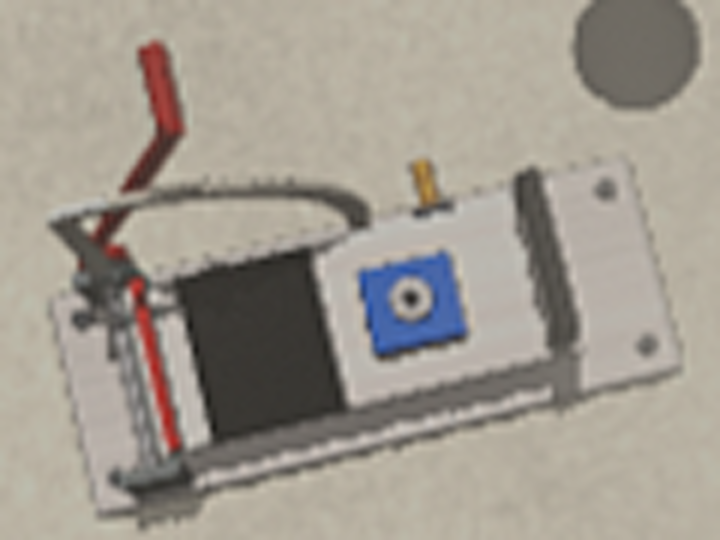

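View pics/c2.png

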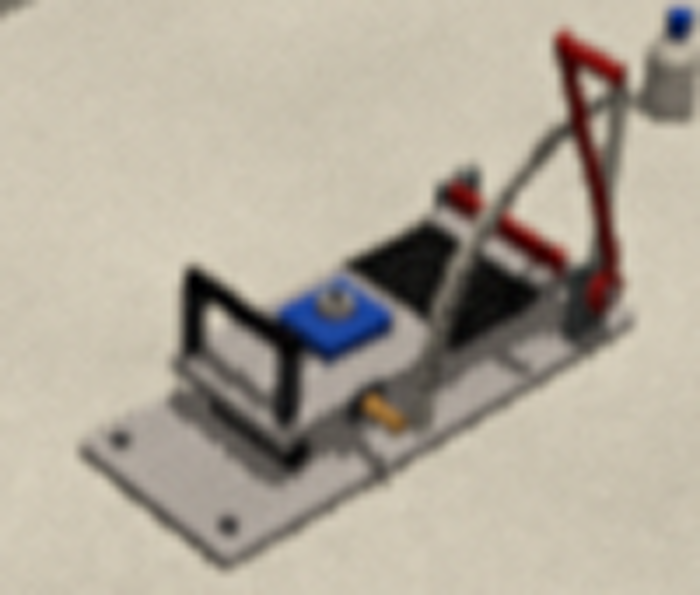

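Crops: plate corners, rubber corners, knob ends (top crop (175,130)→(152,45), scene crop (562,38)→(622,75)) and pin tip are all clear. Next I'll fit the tester pose and pointer angle.

```bash
cat > fit.py <<'E'
from h import *
from scipy.optimize import least_squares
mm=1e-3
def R(a): return np.array([[np.cos(a),-np.sin(a),0],[np.sin(a),np.cos(a),0],[0,0,1]])
def T(p,P): return (R(p[2])@(np.atleast_2d(P)*mm).T).T+[p[0],p[1],0]
# hinge frame point (x, y, z) at tilt t -> tester mm ; handle end(-y) rises
def H(t,x,y,z): return [x,110+y*np.cos(t)+z*np.sin(t),45-y*np.sin(t)+z*np.cos(t)]
E
cat > f1.py <<'E'
from fit import *
t=lambda u,v:[219.5+(u+.5)/6,139.5+(v+.5)/6]
s=lambda u,v:[294.5+(u+.5)/7,154.5+(v+.5)/7]
ft=[(632,158,55,-145,12),(682,370,-55,-145,12),(98,513,-55,145,12),(52,300,55,145,12),(315,250,40,15,51),(345,408,-40,15,51),(183,283,40,80,51),(212,442,-40,80,51)]
fs=[(80,450,-55,-145,12),(228,562,55,-145,6),(632,322,55,145,12)]
def f(p):
    e=[proj('t1.png',T(p,[a[2:] for a in ft]))-[t(*a[:2]) for a in ft],
       proj('s1.png',T(p,[a[2:] for a in fs]))-[s(*a[:2]) for a in fs]]
    k=[H(p[3],60,-182,9),H(p[3],94,-182,9)]
    e+=[proj('t1.png',T(p,k))-[t(175,130),t(152,45)],proj('s1.png',T(p,k))-[s(562,38),s(622,75)]]
    return np.vstack(e).ravel()
c=atz('t1.png',280,195,.03)
r=least_squares(f,[c[0],c[1],1.35,1.25],loss='soft_l1')
print(r.x);print(np.round(f(r.x).reshape(-1,2),1).tolist())
p=r.x;np.save('pose.npy',p)
print('handle',T(p,H(0,0,-199,52)),'knob',T(p,H(p[3],77,-182,9)),'foot seen',atz('t1.png',*t(412,308),.051))
E
python3 f1.py
```

```text
[0.54741053 0.09315344 0.27694876 1.19820671]
[[-0.3, -0.6], [1.0, -0.1], [-0.2, 0.8], [-0.8, -0.6], [-0.6, -1.0], [1.1, 0.1], [-1.4, -0.9], [0.3, 0.1], [-1.2, -2.3], [-1.3, 0.1], [0.3, -2.0], [-0.6, -0.5], [0.1, 0.3], [-0.2, 0.4], [-0.8, -0.4]]
handle [[0.57174508 0.00754485 0.097     ]] knob [[0.60722309 0.16434978 0.21778883]] foot seen [0.55280597 0.07042816 0.051     ]
```

```bash
python3 -m crank '[[33,-25,0,-0.024,50],[66,-51,0,-0.024,50],[98,-77,0,-0.024,50],[131,-103,0,-0.024,50],[163,-129,0,-0.024,50]]'; python3 -m crank '[[32,-26,0,0,50],[64,-52,0,0,50],[96,-78,0,0,50],[128,-104,0,0,50],[160,-130,0,0,50]]'
```

```text
time_s: 0.52
tcp_pos: [0.2702, -0.389, 0.2309]
orientation: [[0.962, 0.273, -0.0], [0.273, -0.962, 0.001], [0.0, -0.001, -1.0]]
force: [-0.0, -0.5, -0.3]
width: 0.05
gripper_force: 0.0
time_s: 0.93
tcp_pos: [0.3884, -0.2199, 0.2312]
orientation: [[0.962, 0.274, -0.0], [0.274, -0.962, 0.0], [-0.0, -0.0, -1.0]]
force: [0.9, -0.8, 0.3]
width: 0.0502
gripper_force: 0.0
```

```bash
cat > to.py <<'E'
from fit import *
import sys
def rel(target):  # world -> shift in tool mm
    o=ctrl.get_obs(); return np.round(o['orientation'].T@(np.array(target)-o['tcp_pos'])*1000,1)
p=np.load('pose.npy')
def turn():
    o=ctrl.get_obs(); y=o['orientation'][:,1]; d=-R(p[2])[:,1]; return np.arctan2(np.cross(d,y)[2],y@d)
E
python3 -c "
from to import *
print(ctrl.get_obs()['tcp_pos'],rel(T(p,H(0,0,-199,52))[0]+[0,0,.085]),turn())"
```

```text
[ 0.38837129 -0.21988579  0.23115899] [ 238.7 -168.5   49.2] 0.0005699951692026674
```

```bash
python3 -m crank '[[33,-23,0,0,50],[66,-46,0,0,50],[99,-69,0,0,50],[132,-92,5,0,50],[165,-115,10,0,50]]'; python3 -m crank '[[30,-20,10,0,50],[58,-40,20,0,50],[67,-47,38,0,50],[67,-47,38,0,50]]'
python3 -c "
from to import *
print(ctrl.get_obs()['tcp_pos'],rel(T(p,H(0,0,-199,52))[0]+[0,0,.085]),turn())
a=snap('wrist','w1.png')
b=snap('top','t2.png')[140:240,220:340]
c=snap('scene','s2.png')[130:230,295:415]
cv2.imwrite('pics/m1.png',np.vstack([cv2.resize(a,(560,350)),np.hstack([cv2.resize(b,(280,233),interpolation=2),cv2.resize(c,(280,233),interpolation=2)])]))"
```

```text
time_s: 1.35
tcp_pos: [0.516, -0.0642, 0.2213]
orientation: [[0.962, 0.275, 0.0], [0.275, -0.962, -0.0], [0.0, 0.0, -1.0]]
force: [0.6, -0.5, 0.3]
width: 0.05
gripper_force: 0.0
time_s: 1.68
tcp_pos: [0.5663, 0.0005, 0.1797]
orientation: [[0.961, 0.278, -0.005], [0.278, -0.961, 0.001], [-0.005, -0.003, -1.0]]
force: [-0.9, 0.5, -0.9]
width: 0.0502
gripper_force: 0.0
[5.66293523e-01 4.57684322e-04 1.79716404e-01] [ 7.2 -5.3 -2.3] 0.004470836947465218
```

View pics/m1.png

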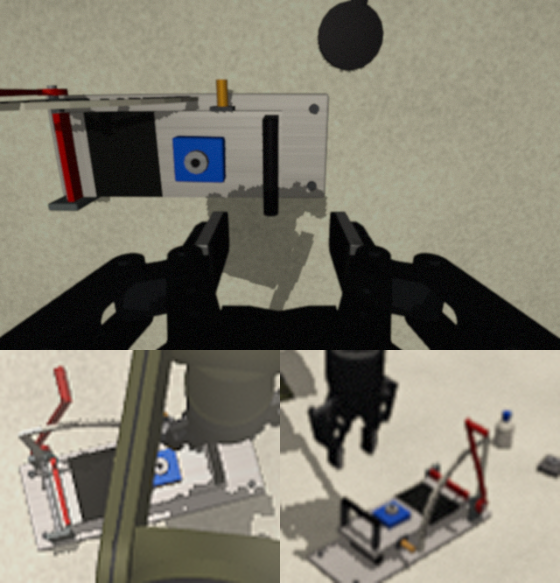

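Wrist view: the bar runs from about (310,132) to (310,244) in full-size pixels. The foot is near (228,182), and the rubber's upper edge is at column 185. I'll locate the bar from this and compare it with the fit.

```bash
python3 -c "
from to import *
a=atz('w1.png',310,132,.103);b=atz('w1.png',310,244,.103)
print(a,b,(a+b)/2,np.linalg.norm(a-b),T(p,H(0,0,-199,52)))
m=(a+b)/2
print('fit proj',proj('w1.png',T(p,[H(0,37,-199,58),H(0,-37,-199,58),[55,-145,12],[-55,-145,12],H(0,40,-95,6),H(0,-40,-95,6)])))
print(rel([m[0],m[1],.182]),rel([m[0],m[1],.097-ctrl.grasp_offset]),ctrl.grasp_offset)"
```

```text
[0.61107931 0.01929784 0.103     ] [ 0.53959197 -0.00079701  0.103     ] [0.57533564 0.00925042 0.103     ] 0.07425794157687382 [[0.57174508 0.00754485 0.097     ]]
fit proj [[310.90402484 138.61087218]
 [311.15368563 249.21531844]
 [378.25707595 107.8397289 ]
 [372.74236008 228.253316  ]
 [177.26969617 128.24626199]
 [186.97081063 226.49403253]]
[12.5 -9.   1. ] [ 12.7  -9.  104.7] 0.0187
```

```bash
python3 -m crank '[[0,0,0,0,50],[0,0,0,0,50]]'; python3 -c "
from to import *
print(rel([.5745,.0085,.097-.0187]),turn())"
```

```text
time_s: 2.0
tcp_pos: [0.5665, -0.0036, 0.1843]
orientation: [[0.962, 0.273, 0.001], [0.273, -0.962, -0.0], [0.001, 0.001, -1.0]]
force: [-0.1, 0.5, 0.6]
width: 0.0501
gripper_force: 0.0
[ 10.9  -9.5 106. ] -0.0006105540370057074
```

```bash
python3 -m crank '[[11,-9,10,0,50],[11,-9,40,0,50],[11,-9,75,0,50],[11,-9,100,0,50],[11,-9,106,0,50]]'; python3 -m crank '[[0,0,0,0,40],[0,0,0,0,25],[0,0,0,0,8],[0,0,0,0,8],[0,0,0,0,8]]';python3 -c "
from to import *
print(rel(T(p,H(0,0,-199,52))[0]-[0,0,.0187]),turn())
a=snap('wrist','w2.png')"
```

```text
time_s: 2.42
tcp_pos: [0.5717, 0.0093, 0.0735]
orientation: [[0.962, 0.273, -0.007], [0.273, -0.962, 0.001], [-0.007, -0.003, -1.0]]
force: [-0.8, 0.2, 0.1]
width: 0.0497
gripper_force: 0.0
time_s: 2.83
tcp_pos: [0.5762, 0.0102, 0.0793]
orientation: [[0.962, 0.274, 0.004], [0.274, -0.962, 0.002], [0.004, -0.001, -1.0]]
force: [-0.0, 6.0, 3.4]
width: 0.0101
gripper_force: 58.7
[-5.   1.3  1. ] 0.0002520903727822625
```

View pics/w2.png

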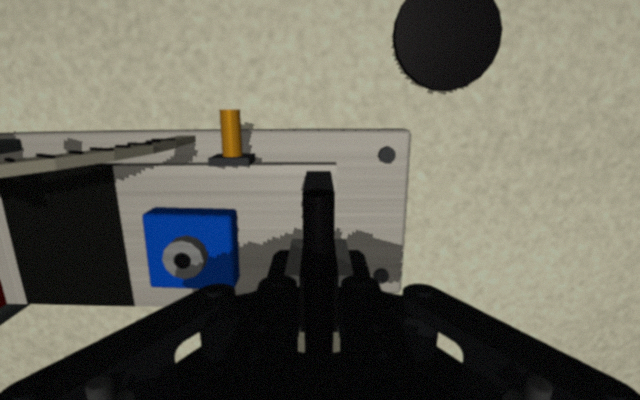

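The bar is pinched (58.7 N). The wrist camera sees the foot at columns 145–238 and the rubber edge near column 122. I'll write a foot monitor and start raising.

```bash
M='python3 mon.py'; C='python3 -m crank'
(python3 -m crank '[[0,-0.44,-0.93,0,8],[0,-0.88,-1.86,0,8],[0,-0.88,-1.86,0,8]]'&& python3 mon.py &&
python3 -m crank '[[0,-0.45,-0.93,0,8],[0,-0.9,-1.85,0,8],[0,-0.9,-1.85,0,8]]'&& python3 mon.py &&
python3 -m crank '[[0,-0.46,-0.92,0,8],[0,-0.92,-1.84,0,8],[0,-0.92,-1.84,0,8]]'&& python3 mon.py &&
python3 -m crank '[[0,-0.47,-0.91,0,8],[0,-0.94,-1.83,0,8],[0,-0.94,-1.83,0,8]]'&& python3 mon.py &&
python3 -m crank '[[0,-0.48,-0.91,0,8],[0,-0.96,-1.82,0,8],[0,-0.96,-1.82,0,8]]'&& python3 mon.py &&
python3 -m crank '[[0,-0.49,-0.9,0,8],[0,-0.97,-1.81,0,8],[0,-0.97,-1.81,0,8]]'&& python3 mon.py &&
python3 -m crank '[[0,-0.5,-0.9,0,8],[0,-0.99,-1.8,0,8],[0,-0.99,-1.8,0,8]]'&& python3 mon.py &&
python3 -m crank '[[0,-0.5,-0.9,0,8],[0,-1.01,-1.79,0,8],[0,-1.01,-1.79,0,8]]'&& python3 mon.py )| grep ramp
```

```text
t=4.12 ramp=0.178 foot=-112.0 rubber=-93.8 moved=-0.2 box=[169, 205, 80, 70, 2873] F=[  5.7   0.9 -11.6] grip=59
t=4.42 ramp=0.187 foot=-112.4 rubber=-94.1 moved=-0.6 box=[171, 204, 79, 70, 2826] F=[  6.6   0.  -11.8] grip=58
t=4.72 ramp=0.197 foot=-112.1 rubber=-93.6 moved=-0.4 box=[172, 204, 79, 69, 2778] F=[  7.    0.7 -11.9] grip=58
t=5.02 ramp=0.207 foot=-112.5 rubber=-93.8 moved=-0.7 box=[174, 204, 78, 69, 2748] F=[  6.4  -0.4 -12.7] grip=58
t=5.32 ramp=0.216 foot=-112.3 rubber=-93.4 moved=-0.5 box=[175, 203, 78, 69, 2716] F=[  6.1   1.6 -12.6] grip=58
t=5.62 ramp=0.226 foot=-112.1 rubber=-93.6 moved=-0.3 box=[176, 203, 78, 68, 2662] F=[  5.6   0.  -12.7] grip=58
t=5.92 ramp=0.237 foot=-112.4 rubber=-93.8 moved=-0.7 box=[178, 202, 77, 68, 2630] F=[  6.7  -0.1 -11.3] grip=58
t=6.22 ramp=0.247 foot=-112.8 rubber=-93.9 moved=-1.0 box=[180, 202, 76, 68, 2605] F=[  5.1  -0.1 -11.5] grip=58
```

```bash
(python3 -m crank '[[0,-0.51,-0.89,0,8],[0,-1.02,-1.78,0,8],[0,-1.02,-1.78,0,8]]'&& python3 mon.py &&
python3 -m crank '[[0,-0.52,-0.88,0,8],[0,-1.04,-1.77,0,8],[0,-1.04,-1.77,0,8]]'&& python3 mon.py &&
python3 -m crank '[[0,-0.53,-0.88,0,8],[0,-1.06,-1.76,0,8],[0,-1.06,-1.76,0,8]]'&& python3 mon.py &&
python3 -m crank '[[0,-0.54,-0.87,0,8],[0,-1.08,-1.75,0,8],[0,-1.08,-1.75,0,8]]'&& python3 mon.py &&
python3 -m crank '[[0,-0.55,-0.87,0,8],[0,-1.09,-1.74,0,8],[0,-1.09,-1.74,0,8]]'&& python3 mon.py &&
python3 -m crank '[[0,-0.55,-0.86,0,8],[0,-1.11,-1.73,0,8],[0,-1.11,-1.73,0,8]]'&& python3 mon.py &&
python3 -m crank '[[0,-0.56,-0.86,0,8],[0,-1.13,-1.72,0,8],[0,-1.13,-1.72,0,8]]'&& python3 mon.py &&
python3 -m crank '[[0,-0.57,-0.85,0,8],[0,-1.15,-1.71,0,8],[0,-1.15,-1.71,0,8]]'&& python3 mon.py &&
python3 -m crank '[[0,-0.58,-0.85,0,8],[0,-1.16,-1.69,0,8],[0,-1.16,-1.69,0,8]]'&& python3 mon.py &&
python3 -m crank '[[0,-0.59,-0.84,0,8],[0,-1.18,-1.68,0,8],[0,-1.18,-1.68,0,8]]'&& python3 mon.py )| grep ramp
```

```text
t=6.52 ramp=0.257 foot=-112.6 rubber=-93.5 moved=-0.8 box=[181, 201, 75, 68, 2559] F=[  6.    0.  -11.1] grip=58
t=6.82 ramp=0.267 foot=-112.3 rubber=-93.8 moved=-0.6 box=[182, 201, 75, 67, 2520] F=[  7.9  -0.5 -12.5] grip=58
t=7.12 ramp=0.276 foot=-112.7 rubber=-94.0 moved=-0.9 box=[184, 201, 74, 67, 2510] F=[  6.8  -1.8 -12.1] grip=58
t=7.42 ramp=0.286 foot=-112.5 rubber=-93.5 moved=-0.7 box=[185, 201, 75, 66, 2472] F=[  6.6  -2.2 -11.9] grip=58
t=7.72 ramp=0.296 foot=-112.9 rubber=-93.8 moved=-1.2 box=[187, 200, 73, 66, 2419] F=[  6.4  -0.7 -12. ] grip=58
t=8.02 ramp=0.305 foot=-112.7 rubber=-93.4 moved=-0.9 box=[188, 200, 74, 65, 2421] F=[  7.3  -0.9 -12.4] grip=58
t=8.32 ramp=0.317 foot=-112.4 rubber=-93.6 moved=-0.7 box=[189, 199, 73, 65, 2358] F=[  7.7  -2.5 -11. ] grip=58
t=8.62 ramp=0.327 foot=-105.2 rubber=-92.3 moved=6.5 box=[180, 198, 72, 66, 2449] F=[  6.5  -2.2 -10.6] grip=58
```

Slip started at about 0.32 rad and the chain stopped itself. I'll hold here and watch.

```bash
for i in 1 2 3; do python3 mon.py; done; python3 -m crank '[[0,0,0,0,8],[0,0,0,0,8],[0,0,0,0,8]]'; python3 mon.py;python3 -m crank '[[0,0,0,0,8],[0,0,0,0,8],[0,0,0,0,8]]'>/dev/null; python3 mon.py; python3 -m crank '[[0,0,0,0,8],[0,0,0,0,8],[0,0,0,0,8]]'>/dev/null; python3 mon.py
```

```text
t=8.67 ramp=0.327 foot=-102.4 rubber=-89.2 moved=9.3 box=[176, 198, 71, 66, 2476] F=[  6.4  -2.6 -10.4] grip=58
t=8.72 ramp=0.327 foot=-99.5 rubber=-86.0 moved=12.2 box=[172, 198, 71, 67, 2508] F=[  6.5  -2.3 -12.1] grip=58
t=8.77 ramp=0.327 foot=-96.0 rubber=-82.1 moved=15.8 box=[167, 197, 70, 68, 2572] F=[ 6.7 -1.3 -9.8] grip=58
time_s: 9.07
tcp_pos: [0.5688, 0.0353, 0.1405]
orientation: [[0.962, 0.275, 0.004], [0.275, -0.962, -0.003], [0.003, 0.004, -1.0]]
force: [5.6, -1.9, -11.3]
width: 0.01
gripper_force: 58.4
t=9.07 ramp=0.327 foot=-71.7 rubber=-55.3 moved=40.0 box=[135, 194, 66, 71, 2803] F=[  5.6  -1.9 -11.3] grip=58
t=9.37 ramp=0.327 foot=-66.1 rubber=-49.1 moved=45.7 box=[128, 194, 66, 71, 2742] F=[  6.6  -2.5 -10.5] grip=58
t=9.67 ramp=0.327 foot=-66.1 rubber=-49.1 moved=45.6 box=[128, 194, 66, 70, 2744] F=[  6.9  -2.2 -11.7] grip=58
```

View pics/mon.png

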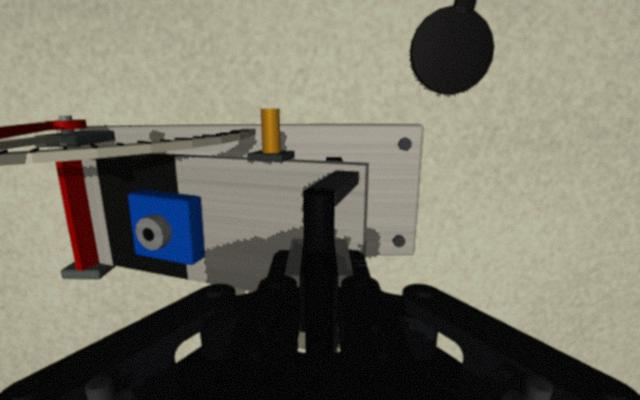

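The foot has stopped on the rubber: box columns 128–194, rubber columns 100–185, well short of the lip near column 85. I'll unload the fingers before opening.

```bash
python3 -m crank '[[0.5,0,0.4,0,8],[0.5,0,0.4,0,8]]'>/dev/null; python3 mon.py;python3 -m crank '[[0.5,0.2,0.4,0,8],[0.5,0.2,0.4,0,8]]'>/dev/null; python3 mon.py
```

```text
t=9.88 ramp=0.327 foot=-66.1 rubber=-49.1 moved=45.7 box=[128, 194, 66, 71, 2744] F=[ 4.8 -2.9 -8. ] grip=59
t=10.10 ramp=0.327 foot=-66.1 rubber=-49.1 moved=45.6 box=[128, 193, 66, 71, 2743] F=[ 3.1 -5.2 -3.2] grip=59
```

```bash
python3 -m crank '[[0.6,0.3,0.3,0,8],[0.6,0.3,0.3,0,8]]'>/dev/null; python3 mon.py;  python3 -m crank '[[0,0,0,0,14],[0,0,0,0,18],[0,0,0,0,22],[0,0,0,0,26],[0,0,0,0,30]]'; python3 mon.py; python3 -m crank '[[0,0,-5,0,32],[0,0,-25,0,32],[0,0,-60,0,32],[0,0,-100,0,32],[0,0,-120,0,32]]';python3 -m crank '[[0,0,0,0,32],[0,0,0,0,32]]'
python3 -c "
from to import *
a=snap('wrist','w3.png')
b=snap('scene','s3.png')[80:230,295:415]
cv2.imwrite('pics/m2.png',np.hstack([a[:,:],cv2.resize(b,(160,200),interpolation=2).repeat(2,0)[:400]]) if 0 else a)
print(proj('w3.png',T(p,[H(.327,37,-199,58),H(.327,-37,-199,58),[55,-145,12],[-55,-145,12],H(.327,40,-95,6),H(.327,-40,-95,6),H(p[3],60,-182,15),H(p[3],94,-182,15),H(.327,67,-155,5)])).round(1).tolist())"
```

```text
t=10.32 ramp=0.327 foot=-66.0 rubber=-49.0 moved=45.7 box=[128, 193, 66, 71, 2727] F=[ 1.5 -5.2 -0.5] grip=60
time_s: 10.78
tcp_pos: [0.5682, 0.0372, 0.1396]
orientation: [[0.962, 0.274, -0.001], [0.274, -0.962, 0.001], [-0.0, -0.001, -1.0]]
force: [0.6, 0.5, 0.9]
width: 0.0297
gripper_force: 0.0
t=10.78 ramp=0.322 foot=-65.4 rubber=-48.7 moved=46.3 box=[131, 193, 66, 72, 2765] F=[0.6 0.5 0.9] grip=0
time_s: 11.25
tcp_pos: [0.5703, 0.0369, 0.2644]
orientation: [[0.962, 0.274, 0.006], [0.274, -0.962, 0.0], [0.006, 0.002, -1.0]]
force: [1.2, 1.6, 0.3]
width: 0.0319
gripper_force: 0.0
time_s: 11.42
tcp_pos: [0.5695, 0.0369, 0.2616]
orientation: [[0.962, 0.274, 0.004], [0.274, -0.962, 0.0], [0.004, 0.001, -1.0]]
force: [-0.6, 0.9, 0.2]
width: 0.032
gripper_force: 0.0
[[318.3, 155.9], [318.3, 255.3], [395.3, 121.1], [390.2, 216.3], [229.2, 140.7], [234.5, 223.3], [95.6, 127.8], [86.2, 59.9], [289.1, 110.4]]
```

View pics/w3.png

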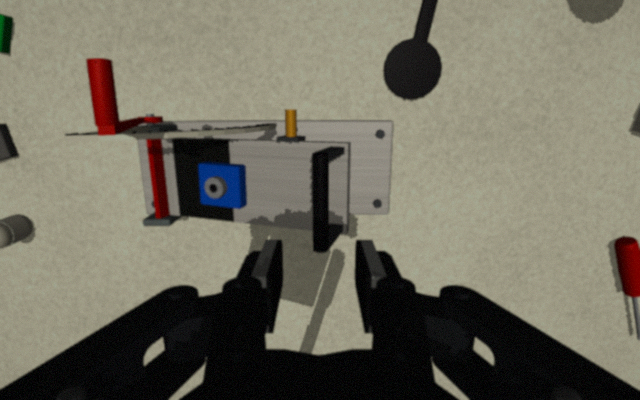

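Wrist view: knob ends are at (100,60) and (106,131), foot on the rubber at (220,185), pin tip at (291,110). The ramp is standing. Refit using this picture.

```bash
cat >> f1.py <<'E'
fw=[(392,121,55,-145,12),(388,213,-55,-145,12)]
f0=f
def f2(p):
    q=[*[a[2:] for a in fw],H(p[4],40,-95,6),H(p[4],-40,-95,6),H(p[3],60,-182,9),H(p[3],94,-182,9),H(p[4],40,-208,6)]
    e=proj('w3.png',T(p,q))-[*[a[:2] for a in fw],(229,140),(233,221),(106,130),(100,60),(349.5,143)]
    return np.r_[f0(p[:4]),e.ravel()]
r=least_squares(f2,[*p,.33],loss='soft_l1');p=r.x
print(p,np.round(f2(p).reshape(-1,2)[-11:],1).tolist()); np.save('pose.npy',p)
E
python3 f1.py|tail -1; python3 -c "
from to import *
k=T(p,H(p[3],84,-182,9))[0];print('knob',k,turn(),'hover tcp',rel(k+[0,0,.05]),'grasp(knob 8mm nearer tip)',rel(k-[0,0,.011]))"
```

```text
[0.54696873 0.09532136 0.27983353 1.18786729 0.28593224] [[-0.8, -0.3], [-0.2, 0.5], [-0.1, 0.5], [-0.7, -0.3], [1.2, -0.4], [0.5, 2.9], [0.2, 0.2], [1.6, 1.0], [1.7, -2.7], [-1.2, 0.2], [-0.7, 0.1]]
knob [0.61379594 0.16690929 0.21718126] -0.0020010732886393922 hover tcp [  80.1 -112.4   -8.6] grasp(knob 8mm nearer tip) [  80.2 -112.3   52.4]
```

```bash
python3 -m crank '[[20,-28,-10,0,50],[45,-60,-10,0,50],[68,-90,-10,0,50],[80,-112,-10,0,50],[80,-112,-10,0,50]]'; python3 -m crank '[[0,0,0,0,50],[0,0,0,0,50]]'>/dev/null; python3 -c "
from to import *
snap('wrist','w4.png')
k=T(p,H(p[3],84,-182,9))[0];print(proj('w4.png',T(p,[H(p[3],60,-182,9),H(p[3],94,-182,9),H(p[3],84,-182,9)])))
print('grasp',rel(k-[0,0,.011]),turn())"
```

```text
time_s: 11.93
tcp_pos: [0.6148, 0.1713, 0.2667]
orientation: [[0.961, 0.278, -0.004], [0.278, -0.961, 0.002], [-0.003, -0.003, -1.0]]
force: [-0.3, 0.1, -0.9]
width: 0.0497
gripper_force: 0.0
[[317.63394563 257.23533234]
 [317.44545924 202.57263837]
 [317.50244138 219.17459524]]
grasp [ 0.7 -1.4 61.9] -0.002457788653663674
```

View pics/w4.png

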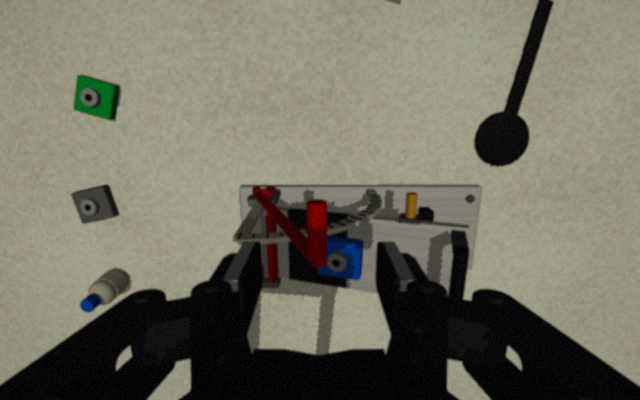

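The knob is centred between the fingers at column 317, matching the fit. Descend and pinch.

```bash
python3 -m crank '[[1,-1,15,0,50],[1,-1,35,0,50],[1,-1,52,0,50],[1,-1,62,0,50],[1,-1,62,0,50]]'; python3 -m crank '[[0,0,0,0,40],[0,0,0,0,25],[0,0,0,0,8],[0,0,0,0,8],[0,0,0,0,8]]'; python3 -m crank '[[0,0,0,0,8],[0,0,0,0,8]]'; python3 -c "
from to import *
from scipy.optimize import brentq
o=ctrl.get_obs();print(o['tcp_pos'],turn(),rel(T(p,H(p[3],84,-182,9))[0]-[0,0,.011]))
q=R(p[2]).T@(o['tcp_pos']-[p[0],p[1],0])*1000-[0,110,45];print(q)
for da in np.arange(0,1.2,.05):
  a=p[3]-da; d=np.array(H(a,0,-182,9))-H(p[3],0,-182,9); print(round(a,2),np.round([-d[1],-d[2]],1))"
```

```text
time_s: 12.57
tcp_pos: [0.6133, 0.166, 0.2047]
orientation: [[0.962, 0.273, -0.006], [0.273, -0.962, -0.001], [-0.006, -0.0, -1.0]]
force: [-0.9, 0.1, -0.5]
width: 0.0502
gripper_force: 0.0
time_s: 12.98
tcp_pos: [0.6164, 0.1677, 0.2091]
orientation: [[0.962, 0.274, 0.003], [0.274, -0.962, 0.0], [0.003, 0.001, -1.0]]
force: [-0.7, -1.2, 3.9]
width: 0.0092
gripper_force: 58.7
time_s: 13.15
tcp_pos: [0.6165, 0.1677, 0.2091]
orientation: [[0.962, 0.274, 0.003], [0.274, -0.962, 0.0], [0.003, 0.001, -1.0]]
force: [-0.1, -0.4, 5.8]
width: 0.0094
gripper_force: 58.9
[0.61646131 0.16768322 0.20905432] -0.0019542281130267 [-2.8  0.   2.9]
[ 86.77545308 -59.64646219 164.05431824]
1.19 [-0. -0.]
1.14 [8.5 3.2]
1.09 [16.9  6.8]
1.04 [25.1 10.8]
0.99 [33.  15.3]
0.94 [40.7 20.1]
0.89 [48.2 25.3]
0.84 [55.4 30.9]
0.79 [62.3 36.8]
0.74 [69.  43.1]
0.69 [75.2 49.7]
0.64 [81.2 56.6]
0.59 [86.8 63.8]
0.54 [92.  71.2]
0.49 [96.9 78.9]
0.44 [101.4  86.9]
0.39 [105.4  95. ]
0.34 [109.1 103.4]
0.29 [112.3 111.9]
0.24 [115.1 120.5]
0.19 [117.5 129.3]
0.14 [119.4 138.3]
0.09 [120.9 147.2]
0.04 [121.9 156.3]
```

```bash
cat > ptr.py <<'E'
from to import *
o=ctrl.get_obs(); q=R(p[2]).T@(o['tcp_pos']-[p[0],p[1],0])*1000-[0,110,45]+[0,0,11-2.9]
a=np.arctan2(q[2],-q[1])-np.arctan2(9,182)
print(f"t={o['time_s']:.2f} ptr={a:.3f} r={np.hypot(q[1],q[2]):.1f}/182.2 tcpz={o['tcp_pos'][2]*1000:.1f} F_tool={np.round(o['orientation'].T@o['force'],1)} x={q[0]:.1f}")
E
python3 ptr.py; python3 -m crank '[[0,8.5,3.2,0,8],[0,16.9,6.8,0,8],[0,25.1,10.8,0,8],[0,33,15.3,0,8],[0,40.7,20.1,0,8]]' >/dev/null; python3 ptr.py
python3 -m crank '[[0,7.5,5.2,0,8],[0,14.7,10.8,0,8],[0,21.6,16.7,0,8],[0,28.3,23,0,8],[0,34.5,29.6,0,8]]' >/dev/null; python3 ptr.py
python3 -m crank '[[0,6,6.9,0,8],[0,11.6,14.1,0,8],[0,16.8,21.5,0,8],[0,16.8,21.5,0,8],[0,16.8,21.5,0,8]]' >/dev/null; python3 ptr.py
```

```text
t=13.15 ptr=1.188 r=182.2/182.2 tcpz=209.1 F_tool=[-0.2  0.4 -5.8] x=86.8
t=13.57 ptr=0.933 r=181.3/182.2 tcpz=187.7 F_tool=[ 2.   1.  -1.6] x=86.5
t=13.98 ptr=0.679 r=181.0/182.2 tcpz=157.4 F_tool=[ 0.4 -3.2  2.1] x=86.4
t=14.40 ptr=0.523 r=180.9/182.2 tcpz=134.9 F_tool=[ 7.2 -0.5  3.3] x=86.6
```

```bash
python3 -m crank '[[0,2.5,3.8,0,8],[0,4.9,7.7,0,8],[0,7.2,11.7,0,8],[0,9.4,15.7,0,8],[0,9.4,15.7,0,8]]' >/dev/null; python3 ptr.py
python3 -m crank '[[0,1,2,0,8],[0,2,4,0,8],[0,3,6,0,8],[0,4,8.1,0,8],[0,4,8.1,0,8]]' >/dev/null; python3 ptr.py; python3 -m crank '[[0,0,0,0,8],[0,0,0,0,8]]' >/dev/null; python3 ptr.py
python3 -c "
from to import *
snap('wrist','w5.png')
"
```

```text
t=14.82 ptr=0.426 r=181.1/182.2 tcpz=119.7 F_tool=[ 6.7 -1.3  0.8] x=86.6
t=15.23 ptr=0.379 r=181.2/182.2 tcpz=112.1 F_tool=[ 5.5 -1.6 -0.9] x=86.4
t=15.40 ptr=0.379 r=181.2/182.2 tcpz=112.2 F_tool=[ 5.7 -0.9 -1.7] x=86.4
```

View pics/w5.png

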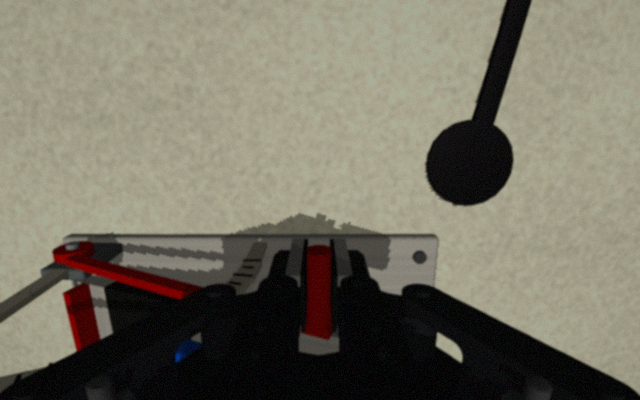

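The knob is held, and the pointer is above the ramp with the ramp undisturbed. Slow approach in 0.8 mm steps, with a force stop.

```bash
cat >> ptr.py <<'E'
raise SystemExit(int((o['orientation'].T@o['force'])[2]<-3.4))
E
python3 -m crank '[[0,0.4,0.8,0,8],[0,0.4,0.8,0,8],[0,0.4,0.8,0,8]]' >/dev/null; python3 ptr.py &&
python3 -m crank '[[0,0.4,0.8,0,8],[0,0.4,0.8,0,8],[0,0.4,0.8,0,8]]' >/dev/null && python3 ptr.py &&
python3 -m crank '[[0,0.4,0.8,0,8],[0,0.4,0.8,0,8],[0,0.4,0.8,0,8]]' >/dev/null && python3 ptr.py &&
python3 -m crank '[[0,0.4,0.8,0,8],[0,0.4,0.8,0,8],[0,0.4,0.8,0,8]]' >/dev/null && python3 ptr.py &&
python3 -m crank '[[0,0.4,0.8,0,8],[0,0.4,0.8,0,8],[0,0.4,0.8,0,8]]' >/dev/null && python3 ptr.py &&
python3 -m crank '[[0,0.2,0.4,0,8],[0,0.2,0.4,0,8],[0,0.2,0.4,0,8]]' >/dev/null && python3 ptr.py &&
python3 -m crank '[[0,0.2,0.4,0,8],[0,0.2,0.4,0,8],[0,0.2,0.4,0,8]]' >/dev/null && python3 ptr.py
```

```text
t=15.70 ptr=0.376 r=181.2/182.2 tcpz=111.6 F_tool=[ 5.4 -0.7 -1.8] x=86.4
t=15.95 ptr=0.371 r=181.2/182.2 tcpz=110.9 F_tool=[ 5.3 -1.  -2. ] x=86.4
t=16.20 ptr=0.367 r=181.2/182.2 tcpz=110.2 F_tool=[ 4.8 -2.1 -1.8] x=86.4
t=16.45 ptr=0.362 r=181.2/182.2 tcpz=109.4 F_tool=[ 6.  -2.2 -2.9] x=86.4
t=16.70 ptr=0.357 r=181.2/182.2 tcpz=108.6 F_tool=[ 5.7 -1.  -3.4] x=86.4
t=16.95 ptr=0.355 r=181.2/182.2 tcpz=108.1 F_tool=[ 5.1 -1.7 -3.1] x=86.3
t=17.20 ptr=0.352 r=181.2/182.2 tcpz=107.7 F_tool=[ 4.7 -1.6 -1.9] x=86.3
```

```bash
sed -i 's/<-3.4/<-4.3/' ptr.py
python3 -m crank '[[0,0.1,0.3,0,8],[0,0.1,0.3,0,8]]' >/dev/null; python3 ptr.py &&
python3 -m crank '[[0,0.1,0.3,0,8],[0,0.1,0.3,0,8]]' >/dev/null && python3 ptr.py &&
python3 -m crank '[[0,0.1,0.3,0,8],[0,0.1,0.3,0,8]]' >/dev/null && python3 ptr.py &&
python3 -m crank '[[0,0.2,0.3,0,8],[0,0.2,0.3,0,8]]' >/dev/null && python3 ptr.py &&
python3 -m crank '[[0,0.1,0.3,0,8],[0,0.1,0.3,0,8]]' >/dev/null && python3 ptr.py &&
python3 -m crank '[[0,0.1,0.3,0,8],[0,0.1,0.3,0,8]]' >/dev/null && python3 ptr.py &&
python3 -m crank '[[0,0.1,0.3,0,8],[0,0.1,0.3,0,8]]' >/dev/null && python3 ptr.py &&
python3 -m crank '[[0,0.2,0.3,0,8],[0,0.2,0.3,0,8]]' >/dev/null && python3 ptr.py &&
python3 -m crank '[[0,0.1,0.3,0,8],[0,0.1,0.3,0,8]]' >/dev/null && python3 ptr.py &&
python3 -m crank '[[0,0.1,0.3,0,8],[0,0.1,0.3,0,8]]' >/dev/null && python3 ptr.py &&
python3 -m crank '[[0,0.1,0.3,0,8],[0,0.1,0.3,0,8]]' >/dev/null && python3 ptr.py &&
python3 -m crank '[[0,0.2,0.3,0,8],[0,0.2,0.3,0,8]]' >/dev/null && python3 ptr.py
```

```text
t=17.37 ptr=0.351 r=181.2/182.2 tcpz=107.5 F_tool=[ 5.2 -2.  -1.7] x=86.3
t=17.53 ptr=0.349 r=181.2/182.2 tcpz=107.2 F_tool=[ 4.4 -1.8 -2.7] x=86.3
t=17.70 ptr=0.347 r=181.2/182.2 tcpz=106.9 F_tool=[ 4.5 -0.8 -3.1] x=86.3
t=17.87 ptr=0.345 r=181.3/182.2 tcpz=106.6 F_tool=[ 4.5 -2.  -2.7] x=86.3
t=18.03 ptr=0.344 r=181.3/182.2 tcpz=106.3 F_tool=[ 5.  -1.5 -2.3] x=86.3
t=18.20 ptr=0.342 r=181.2/182.2 tcpz=106.0 F_tool=[ 5.  -2.4 -2.8] x=86.3
t=18.37 ptr=0.340 r=181.2/182.2 tcpz=105.7 F_tool=[ 3.5 -1.  -2.9] x=86.3
t=18.53 ptr=0.338 r=181.3/182.2 tcpz=105.4 F_tool=[ 5.  -2.  -2.6] x=86.3
t=18.70 ptr=0.337 r=181.3/182.2 tcpz=105.2 F_tool=[ 4.6 -1.8 -2.8] x=86.3
t=18.87 ptr=0.334 r=181.3/182.2 tcpz=104.8 F_tool=[ 4.8 -1.  -2.5] x=86.2
t=19.03 ptr=0.333 r=181.3/182.2 tcpz=104.5 F_tool=[ 4.5 -1.3 -3.5] x=86.3
t=19.20 ptr=0.331 r=181.3/182.2 tcpz=104.2 F_tool=[ 4.8 -1.1 -3.1] x=86.3
```

```bash
sed -i 's/<-4.3/<-4.6/' ptr.py
python3 -m crank '[[0,0.1,0.3,0,8],[0,0.1,0.3,0,8]]' >/dev/null; python3 ptr.py &&
python3 -m crank '[[0,0.1,0.3,0,8],[0,0.1,0.3,0,8]]' >/dev/null && python3 ptr.py &&
python3 -m crank '[[0,0.1,0.3,0,8],[0,0.1,0.3,0,8]]' >/dev/null && python3 ptr.py &&
python3 -m crank '[[0,0.2,0.3,0,8],[0,0.2,0.3,0,8]]' >/dev/null && python3 ptr.py &&
python3 -m crank '[[0,0.1,0.3,0,8],[0,0.1,0.3,0,8]]' >/dev/null && python3 ptr.py &&
python3 -m crank '[[0,0.1,0.3,0,8],[0,0.1,0.3,0,8]]' >/dev/null && python3 ptr.py &&
python3 -m crank '[[0,0.1,0.3,0,8],[0,0.1,0.3,0,8]]' >/dev/null && python3 ptr.py &&
python3 -m crank '[[0,0.2,0.3,0,8],[0,0.2,0.3,0,8]]' >/dev/null && python3 ptr.py &&
python3 -m crank '[[0,0.1,0.3,0,8],[0,0.1,0.3,0,8]]' >/dev/null && python3 ptr.py &&
python3 -m crank '[[0,0.1,0.3,0,8],[0,0.1,0.3,0,8]]' >/dev/null && python3 ptr.py &&
python3 -m crank '[[0,0.1,0.3,0,8],[0,0.1,0.3,0,8]]' >/dev/null && python3 ptr.py &&
python3 -m crank '[[0,0.1,0.3,0,8],[0,0.1,0.3,0,8]]' >/dev/null && python3 ptr.py &&
python3 -m crank '[[0,0.1,0.3,0,8],[0,0.1,0.3,0,8]]' >/dev/null && python3 ptr.py &&
python3 -m crank '[[0,0.2,0.3,0,8],[0,0.2,0.3,0,8]]' >/dev/null && python3 ptr.py
```

```text
t=19.37 ptr=0.328 r=181.3/182.2 tcpz=103.7 F_tool=[ 6.  -1.1 -0.4] x=86.2
t=19.53 ptr=0.325 r=181.3/182.2 tcpz=103.2 F_tool=[ 5.7 -2.3 -2.2] x=86.2
t=19.70 ptr=0.325 r=181.3/182.2 tcpz=103.2 F_tool=[ 4.6 -1.7 -1. ] x=86.2
t=19.87 ptr=0.322 r=181.3/182.2 tcpz=102.7 F_tool=[7.1 1.5 0.9] x=86.2
t=20.03 ptr=0.320 r=181.3/182.2 tcpz=102.3 F_tool=[ 5.6 -0.7  0.6] x=86.2
t=20.20 ptr=0.318 r=181.3/182.2 tcpz=102.0 F_tool=[ 4.4 -5.5 -2.2] x=86.2
t=20.37 ptr=0.316 r=181.3/182.2 tcpz=101.7 F_tool=[ 5.2 -2.9  0. ] x=86.2
t=20.53 ptr=0.314 r=181.4/182.2 tcpz=101.4 F_tool=[7.2 2.6 0.7] x=86.2
t=20.70 ptr=0.313 r=181.3/182.2 tcpz=101.1 F_tool=[ 5.6 -0.7 -1.9] x=86.2
t=20.87 ptr=0.311 r=181.4/182.2 tcpz=100.9 F_tool=[ 6.5  1.3 -0.1] x=86.2
t=21.03 ptr=0.309 r=181.3/182.2 tcpz=100.5 F_tool=[ 5.4 -4.2 -2.5] x=86.2
t=21.20 ptr=0.308 r=181.3/182.2 tcpz=100.3 F_tool=[ 4.9 -2.  -2.6] x=86.2
t=21.37 ptr=0.307 r=181.3/182.2 tcpz=100.2 F_tool=[ 4.2 -0.6 -2.2] x=86.2
t=21.53 ptr=0.305 r=181.3/182.2 tcpz=99.8 F_tool=[ 4.7 -2.3 -1.3] x=86.2
```

Run:
```python
from to import *
a=cv2.imread('pics/s3.png').astype(int); b=snap('scene','s4.png').astype(int)
print(ctrl.get_obs()['force'])
t=.325
P={'barL':H(t,-37,-199,52),'barR':H(t,37,-199,52),'pin':H(t,67,-155,0),'plateR':H(t,40,-208,6),'plateL':H(t,-40,-208,6),'foot':H(t,0,-90,20),'knob0':H(.305,60,-182,9),'knob1':H(.305,94,-182,9)}
for k,v in P.items():
    u,w=proj('s3.png',T(p,v))[0]; u0,w0=int(u),int(w)
    pa=a[w0-4:w0+5,u0-4:u0+5];pb=b[w0-4:w0+5,u0-4:u0+5]
    print(k,round(u,1),round(w,1),'diff',abs(pa-pb).mean().round(1))
def br(i): m=(i[...,2]-i[...,0]>60)&(i[...,1]-i[...,0]>25)&(i[...,2]>110); m[:,:300]=0;m[:,420:]=0;m[:140]=0;m[240:]=0; y,x=np.nonzero(m); return len(x),x.mean().round(2) if len(x) else 0,y.mean().round(2) if len(x) else 0
print('brass',br(a),br(b))
def red(i): m=(i[...,2]-i[...,1]>60)&(i[...,2]-i[...,0]>60)&(i[...,1]<60); m[:,:320]=0;m[:,420:]=0;m[:120]=0;m[240:]=0; return [(int(x),int(np.nonzero(m[:,x])[0].min()),int(np.nonzero(m[:,x])[0].max())) for x in range(320,400) if m[:,x].any()]
print('red now',red(b))
```

```text
[4.69550489 4.42457846 1.02529279]
barL 328.0 175.1 diff 5.6
barR 343.5 185.4 diff 43.2
pin 354.4 202.3 diff 63.6
plateR 338.2 198.8 diff 28.5
plateL 321.9 187.3 diff 44.1
foot 354.6 185.5 diff 99.1
knob0 347.9 200.9 diff 63.1
knob1 355.3 206.0 diff 35.9
brass (14, np.float64(351.86), np.float64(201.21)) (0, 0, 0)
red now [(362, 197, 197), (363, 196, 197), (364, 196, 197), (365, 196, 197), (366, 196, 197), (367, 196, 197), (368, 195, 197), (369, 187, 196), (370, 186, 196), (371, 187, 196), (372, 188, 196), (373, 188, 196), (374, 189, 195), (375, 189, 195), (376, 194, 195), (377, 194, 195), (378, 194, 195), (379, 194, 196), (380, 194, 197), (381, 193, 195), (382, 194, 195)]
```

```bash
for i in 1 2 3; do python3 -m crank '[[0,0,0,0,8]]'>/dev/null; python3 ptr.py; done
python3 - <<'E'
from to import *
a=cv2.imread('pics/s3.png'); b=cv2.imread('pics/s4.png')
# bar left end patch shift
g=lambda i:cv2.cvtColor(i,6)
for (u0,u1,v0,v1) in [(320,336,168,182),(318,330,170,192)]:
    t=cv2.resize(g(a)[v0:v1,u0:u1],None,fx=8,fy=8,interpolation=2); S=cv2.resize(g(b)[v0-5:v1+5,u0-5:u1+5],None,fx=8,fy=8,interpolation=2)
    r=cv2.matchTemplate(S,t,5);_,m,_,l=cv2.minMaxLoc(r);print('bar shift px',l[0]/8-5,l[1]/8-5,round(m,3))
# pin angle in s3
from scipy.optimize import brentq
for t in(.29,.31,.325,.34): print(t,proj('s3.png',T(p,[H(t,55,-155,0)])).round(1).tolist(), proj('s3.png',T(p,[H(t,-31,-199,52)])).round(1).tolist())
c=snap('top','t4.png').astype(int); m=(c[...,2]-c[...,0]>60)&(c[...,1]-c[...,0]>25)&(c[...,2]>110); m=m[140:240,220:340]; print('top brass',m.sum(),[x.mean() for x in np.nonzero(m)])
w=snap('wrist','w6.png').astype(int); m=(w[...,2]-w[...,0]>60)&(w[...,1]-w[...,0]>25)&(w[...,2]>110);print('wrist brass',m.sum(),[x.mean() for x in np.nonzero(m)])
for n in('w5.png','w6.png'): print(n,proj(n,T(p,[H(.325,61,-155,0),H(.325,67,-155,0)])).round(0).tolist())
E
```

```text
t=21.67 ptr=0.304 r=181.3/182.2 tcpz=99.7 F_tool=[ 6.2 -1.4  1.2] x=86.2
t=21.75 ptr=0.304 r=181.4/182.2 tcpz=99.7 F_tool=[6.9 1.7 0.1] x=86.3
t=21.83 ptr=0.305 r=181.3/182.2 tcpz=99.8 F_tool=[ 6.1 -1.1 -1.1] x=86.2
bar shift px 0.125 0.0 0.911
bar shift px 0.625 -1.0 0.804
0.29 [[351.3, 201.9]] [[328.3, 177.9]]
0.31 [[351.6, 201.1]] [[328.8, 176.8]]
0.325 [[351.8, 200.5]] [[329.2, 175.9]]
0.34 [[352.0, 199.9]] [[329.6, 175.1]]
top brass 0 [np.float64(nan), np.float64(nan)]
wrist brass 0 [np.float64(nan), np.float64(nan)]
w5.png [[284.0, 288.0], [284.0, 277.0]]
w6.png [[271.0, 301.0], [270.0, 289.0]]<stdin>:11: RuntimeWarning: Mean of empty slice.
  ret = ret.dtype.type(ret / rcount)
<stdin>:12: RuntimeWarning: Mean of empty slice.
```

```bash
python3 - <<'E'
s=open('ptr.py').read().split('print(f')[0]
s+='''
import json,os
L=json.load(open('log.json')) if os.path.exists('log.json') else []
L.append((o['orientation'].T@o['force']).tolist()); json.dump(L,open('log.json','w'))
m=np.mean(L[-3:],0)
print(f"t={o['time_s']:.2f} ptr={a:.3f} tcpz={o['tcp_pos'][2]*1000:.1f} F={np.round(L[-1],1)} mean={np.round(m,1)}")
raise SystemExit(int(m[2]<-3.0 or L[-1][2]<-4.5))
'''
open('ptr.py','w').write(s)
E
cat > hold.sh <<'E'
# three readings while holding
python3 ptr.py >/dev/null || { python3 ptr.py; exit 1; }
python3 - <<'P' 
P
python3 ptr.py
E
k(){ python3 ptr.py; }
python3 -m crank '[[0,0.1,0.3,0,8]]'>/dev/null; k>/dev/null; python3 -m crank '[[0,0,0,0,8]]'>/dev/null; k>/dev/null; python3 -m crank '[[0,0,0,0,8]]'>/dev/null; k && 
python3 -m crank '[[0,0.1,0.3,0,8]]'>/dev/null && k>/dev/null && python3 -m crank '[[0,0,0,0,8]]'>/dev/null && k>/dev/null && python3 -m crank '[[0,0,0,0,8]]'>/dev/null && k && 
python3 -m crank '[[0,0.1,0.3,0,8]]'>/dev/null && k>/dev/null && python3 -m crank '[[0,0,0,0,8]]'>/dev/null && k>/dev/null && python3 -m crank '[[0,0,0,0,8]]'>/dev/null && k && 
python3 -m crank '[[0,0.1,0.3,0,8]]'>/dev/null && k>/dev/null && python3 -m crank '[[0,0,0,0,8]]'>/dev/null && k>/dev/null && python3 -m crank '[[0,0,0,0,8]]'>/dev/null && k && 
python3 -m crank '[[0,0.1,0.3,0,8]]'>/dev/null && k>/dev/null && python3 -m crank '[[0,0,0,0,8]]'>/dev/null && k>/dev/null && python3 -m crank '[[0,0,0,0,8]]'>/dev/null && k && 
python3 -m crank '[[0,0.1,0.3,0,8]]'>/dev/null && k>/dev/null && python3 -m crank '[[0,0,0,0,8]]'>/dev/null && k>/dev/null && python3 -m crank '[[0,0,0,0,8]]'>/dev/null && k
rm hold.sh; tail -c 200 log.json
```

```text
t=22.18 ptr=0.304 tcpz=99.6 F=[ 4.5 -1.5 -3. ] mean=[ 4.6 -2.2 -2.6]
t=22.43 ptr=0.301 tcpz=99.1 F=[ 5.8 -0.8 -2.7] mean=[ 5.2 -4.  -1.7]
t=22.68 ptr=0.299 tcpz=98.9 F=[ 5.5 -1.6 -1.9] mean=[ 6.2  1.2 -0.1]
t=22.93 ptr=0.299 tcpz=98.7 F=[ 5.6 -0.4 -2.8] mean=[ 5.4 -1.2 -2.8]
t=23.18 ptr=0.296 tcpz=98.4 F=[ 4.9 -1.  -2.7] mean=[ 5.1 -2.1 -1.3]
54661637266129], [4.866839852580501, -0.99739270492967, -2.7068571240390455], [5.130949059111754, -1.8031013027059386, -3.3729163127551596], [4.9058433435607, -0.9040423367694348, -3.018164942425534]]
```

Run:
```python
from to import *
def prof(im,u,v0,v1):  # strongest bright->dark edge going down, subpixel
    c=cv2.resize(cv2.cvtColor(im,6)[v0:v1,u-1:u+2].mean(1,keepdims=True),(1,(v1-v0)*8),interpolation=2)[:,0]; g=np.diff(cv2.GaussianBlur(c[:,None],(1,9),0)[:,0]); return v0-.5+(np.argmin(g)+1)/8
s1=cv2.imread('pics/s1.png');s3=cv2.imread('pics/s3.png')
def pred(f,t,u): # bar top edge line at column u
    q=proj(f,T(p,[H(t,-30,-205,58),H(t,30,-205,58)])); return np.interp(u,q[:,0],q[:,1])
us=[326,328,330,332,334]
print('s1 bias',[round(prof(s1,u,188,212)-pred('s1.png',0,u),2) for u in us])
for t in(.29,.31,.33,.35): print(t,[round(prof(s3,u,160,188)-pred('s3.png',t,u),2) for u in [328,330,332,334,336,338]])
# pointer bar now
s4=snap('scene','s5.png').astype(int); m=(s4[...,2]-s4[...,1]>40)&(s4[...,2]-s4[...,0]>40)
for u in(364,366,368,370,373,376): 
    v=np.nonzero(m[180:215,u])[0]+180
    print(u,v.tolist(),[[round(float(np.interp(u,*proj('s5.png',T(p,[H(a,61,-150,z),H(a,61,-10,z)])).T)),1) for z in(8,0)] for a in(.29,.31,.33)])
print(prof(s1,328,188,212))
```

```text
s1 bias [np.float64(-1.4), np.float64(-1.83), np.float64(-1.26), np.float64(-1.69), np.float64(-2.91)]
0.29 [np.float64(-0.97), np.float64(-2.17), np.float64(-2.38), np.float64(-1.83), np.float64(-2.16), np.float64(-2.36)]
0.31 [np.float64(0.42), np.float64(-0.64), np.float64(-0.84), np.float64(-0.28), np.float64(-0.6), np.float64(-0.8)]
0.33 [np.float64(1.58), np.float64(0.9), np.float64(0.71), np.float64(1.27), np.float64(0.96), np.float64(0.77)]
0.35 [np.float64(2.73), np.float64(2.44), np.float64(2.26), np.float64(2.83), np.float64(2.52), np.float64(2.34)]
364 [196, 197, 198] [[198.1, 200.0], [197.6, 199.6], [197.2, 199.1]]
366 [196, 197, 198] [[197.6, 199.5], [197.2, 199.1], [196.8, 198.7]]
368 [195, 196, 197] [[197.2, 199.0], [196.8, 198.7], [196.4, 198.3]]
370 [185, 186, 187, 188, 189, 195, 196, 197] [[196.7, 198.5], [196.4, 198.2], [196.0, 197.9]]
373 [187, 188, 189, 190, 191, 195, 196] [[196.0, 197.8], [195.7, 197.6], [195.5, 197.3]]
376 [189, 190, 194, 195, 196] [[195.2, 197.1], [195.1, 196.9], [194.9, 196.8]]
196.0
```

The scene picture puts the ramp at about 0.296, so contact is imminent. The settled baseline force is about −2.8 N, so I'll continue with settled readings.

```bash
sed -i 's/m\[2\]<-3.0 or L\[-1\]\[2\]<-4.5/L[-1][2]<-4.0/' ptr.py
python3 -m crank '[[0,0.1,0.3,0,8],[0,0.1,0.3,0,8],[0,0.1,0.3,0,8],[0,0.1,0.3,0,8]]'>/dev/null; python3 ptr.py &&
python3 -m crank '[[0,0.1,0.3,0,8],[0,0.1,0.3,0,8],[0,0.1,0.3,0,8],[0,0.1,0.3,0,8]]'>/dev/null && python3 ptr.py &&
python3 -m crank '[[0,0.1,0.3,0,8],[0,0.1,0.3,0,8],[0,0.1,0.3,0,8],[0,0.1,0.3,0,8]]'>/dev/null && python3 ptr.py &&
python3 -m crank '[[0,0.1,0.3,0,8],[0,0.1,0.3,0,8],[0,0.1,0.3,0,8],[0,0.1,0.3,0,8]]'>/dev/null && python3 ptr.py &&
python3 -m crank '[[0,0.1,0.3,0,8],[0,0.1,0.3,0,8],[0,0.1,0.3,0,8],[0,0.1,0.3,0,8]]'>/dev/null && python3 ptr.py &&
python3 -m crank '[[0,0.1,0.3,0,8],[0,0.1,0.3,0,8],[0,0.1,0.3,0,8],[0,0.1,0.3,0,8]]'>/dev/null && python3 ptr.py &&
python3 -m crank '[[0,0.1,0.3,0,8],[0,0.1,0.3,0,8],[0,0.1,0.3,0,8],[0,0.1,0.3,0,8]]'>/dev/null && python3 ptr.py &&
python3 -m crank '[[0,0.1,0.3,0,8],[0,0.1,0.3,0,8],[0,0.1,0.3,0,8],[0,0.1,0.3,0,8]]'>/dev/null && python3 ptr.py
```

```text
t=23.73 ptr=0.293 tcpz=97.9 F=[ 5.  -2.4 -2.7] mean=[ 5.  -1.7 -3. ]
t=24.07 ptr=0.291 tcpz=97.5 F=[ 5.4 -2.  -1.5] mean=[ 5.1 -1.8 -2.4]
t=24.40 ptr=0.290 tcpz=97.3 F=[ 5.8 -2.  -2.3] mean=[ 5.4 -2.2 -2.1]
t=24.73 ptr=0.288 tcpz=97.0 F=[ 5.1 -1.  -2.3] mean=[ 5.4 -1.7 -2. ]
t=25.07 ptr=0.288 tcpz=96.9 F=[ 4.9 -1.3 -3. ] mean=[ 5.2 -1.5 -2.5]
t=25.40 ptr=0.285 tcpz=96.5 F=[ 5.9 -3.8 -3.7] mean=[ 5.3 -2.  -3. ]
t=25.73 ptr=0.284 tcpz=96.3 F=[ 5.7 -2.7 -4.1] mean=[ 5.5 -2.6 -3.6]
```

Contact: the force is rising steadily (−2.3 → −4.1). A little more.

```bash
python3 -m crank '[[0,0,0,0,8],[0,0,0,0,8]]'>/dev/null; python3 ptr.py; python3 -m crank '[[0,0.1,0.2,0,8],[0,0.1,0.2,0,8],[0,0.1,0.2,0,8],[0,0.1,0.2,0,8]]'>/dev/null; python3 ptr.py
```

```text
t=25.90 ptr=0.284 tcpz=96.3 F=[ 5.5  1.2 -2.4] mean=[ 5.7 -1.8 -3.4]
t=26.23 ptr=0.284 tcpz=96.2 F=[ 4.9 -2.9 -3.8] mean=[ 5.4 -1.4 -3.4]
```

```bash
python3 -m crank '[[0,0.1,0.2,0,8],[0,0.1,0.2,0,8],[0,0.1,0.2,0,8]]'>/dev/null; python3 ptr.py;  python3 -m crank '[[0,0,0,0,8]]'>/dev/null; python3 ptr.py;  python3 -m crank '[[0,0.1,0.2,0,8],[0,0.1,0.2,0,8],[0,0.1,0.2,0,8]]'>/dev/null; python3 ptr.py;  python3 -m crank '[[0,0,0,0,8]]'>/dev/null; python3 ptr.py; python3 -m crank '[[0,0,0,0,8]]'>/dev/null; python3 ptr.py
```

```text
t=26.48 ptr=0.284 tcpz=96.2 F=[ 4.7 -2.8 -4.9] mean=[ 5.  -1.5 -3.7]
t=26.57 ptr=0.283 tcpz=96.2 F=[ 3.9 -2.2 -5.2] mean=[ 4.5 -2.6 -4.6]
t=26.82 ptr=0.283 tcpz=96.1 F=[ 3.4 -2.4 -5.9] mean=[ 4.  -2.4 -5.3]
t=26.90 ptr=0.283 tcpz=96.1 F=[ 4.  -2.9 -5.9] mean=[ 3.8 -2.5 -5.7]
t=26.98 ptr=0.283 tcpz=96.1 F=[ 3.9 -2.2 -6. ] mean=[ 3.8 -2.5 -5.9]
```

Settled at about 3.3 N above baseline at the knob, which is roughly 3.8 N on the pin. I'll release and lift straight up.

```bash
python3 -m crank '[[0,0,0,0,14],[0,0,0,0,20],[0,0,0,0,26],[0,0,0,0,32],[0,0,0,0,32]]'; python3 -m crank '[[0,0,-5,0,34],[0,0,-25,0,34],[0,0,-60,0,34],[0,0,-100,0,34],[0,0,-140,0,34]]'; python3 -m crank '[[-40,30,0,0,34],[-60,60,0,0,34],[-60,60,0,0,34],[-60,60,0,0,34]]'
python3 - <<'E'
from to import *
im=snap('scene','s6.png'); a=im.astype(int); s3=cv2.imread('pics/s3.png').astype(int)
def br(i): m=(i[...,2]-i[...,0]>60)&(i[...,1]-i[...,0]>25)&(i[...,2]>110); m[:,:300]=0;m[:,420:]=0;m[:140]=0;m[240:]=0; y,x=np.nonzero(m); return list(zip(x.tolist(),y.tolist()))
print('brass s3',br(s3),'\nnow',br(a))
g=lambda i:cv2.cvtColor(i.astype(np.uint8),6)
t=cv2.resize(g(s3)[165:195,318:350],None,fx=8,fy=8,interpolation=2);S=cv2.resize(g(a)[160:200,313:355],None,fx=8,fy=8,interpolation=2)
r=cv2.matchTemplate(S,t,5);_,m,_,l=cv2.minMaxLoc(r);print('handle shift px',l[0]/8-5,l[1]/8-5,round(m,3))
m=(a[...,2]-a[...,1]>40)&(a[...,2]-a[...,0]>40)&(a[...,1]<70)
m[:150]=0;m[230:]=0;m[:,:335]=0;m[:,400:]=0
for u in range(344,384,3): print(u,(np.nonzero(m[:,u])[0]).tolist(),end=' ')
blue=lambda i:[np.mean(x).round(2) for x in np.nonzero(((i[...,0]-i[...,2]>60)&(i[...,0]>90))[160:215,335:385])]
print('\nfoot s3/now',blue(s3),blue(a), proj('s6.png',T(p,[H(.287,60,-182,9),H(.287,94,-182,9),H(.287,61,-155,0)])).round(1).tolist())
E
```

```text
time_s: 27.4
tcp_pos: [0.6452, 0.0589, 0.0947]
orientation: [[0.962, 0.274, -0.003], [0.274, -0.962, -0.001], [-0.003, -0.0, -1.0]]
force: [0.2, 0.6, 0.7]
width: 0.0321
gripper_force: 0.0
time_s: 27.82
tcp_pos: [0.6453, 0.0592, 0.2364]
orientation: [[0.962, 0.274, -0.003], [0.274, -0.962, -0.0], [-0.003, -0.0, -1.0]]
force: [1.0, 0.7, -0.4]
width: 0.0341
gripper_force: 0.0
time_s: 28.15
tcp_pos: [0.604, -0.0168, 0.2363]
orientation: [[0.963, 0.271, 0.0], [0.271, -0.963, -0.001], [0.0, 0.001, -1.0]]
force: [-0.3, -0.1, -0.2]
width: 0.0337
gripper_force: 0.0
brass s3 [(350, 199), (350, 200), (351, 200), (352, 200), (350, 201), (351, 201), (352, 201), (353, 201), (351, 202), (352, 202), (353, 202), (354, 202), (353, 203), (354, 203)] 
now [(354, 202), (354, 203)]
handle shift px 0.25 0.375 0.673
344 [] 347 [200, 201, 202] 350 [199, 200, 201, 202, 203, 204] 353 [199, 200, 201, 202, 203, 204, 205, 206] 356 [198, 199, 200, 205, 206] 359 [198, 199] 362 [180, 181, 182, 183, 184, 197, 198, 199] 365 [196, 197, 198] 368 [185, 186, 187, 188, 195, 196, 197] 371 [187, 188, 189, 195, 196, 197] 374 [189, 190, 191, 194, 195, 196] 377 [194, 195, 196] 380 [193, 194, 195, 196, 197, 198] 383 [] 
foot s3/now [np.float64(27.82), np.float64(18.18)] [np.float64(27.89), np.float64(18.17)] [[347.6, 201.8], [355.0, 206.9], [352.6, 202.9]]
```

Run:
```python
from to import *
snap('scene','s7.png')
def prof(im,u,v0,v1):
    c=cv2.resize(cv2.cvtColor(im,6)[v0:v1,u-1:u+2].mean(1,keepdims=True),(1,(v1-v0)*8),interpolation=2)[:,0]; g=np.diff(cv2.GaussianBlur(c[:,None],(1,9),0)[:,0]); return v0-.5+(np.argmin(g)+1)/8
for f in('s3','s7'): print(f,[prof(cv2.imread(f'pics/{f}.png'),u,160,188) for u in range(326,342,2)])
print(ctrl.get_obs()['force'],np.abs(ctrl.get_obs()['qvel']).max())
```

```text
s3 [np.float64(179.125), np.float64(175.875), np.float64(176.0), np.float64(177.125), np.float64(179.0), np.float64(180.0), np.float64(181.125), np.float64(183.0)]
s7 [np.float64(179.125), np.float64(175.875), np.float64(176.0), np.float64(177.0), np.float64(179.0), np.float64(180.0), np.float64(181.125), np.float64(183.0)]
[-0.26136119  0.89305664  0.35574687] 1.1689095009005486
```

The handle edge is unchanged to within about 0.1 px, so the ramp has not shifted. The foot is on the rubber, the pointer is on the pin, and the robot is clear of everything.

```bash
python3 -c "
from rig import ctrl
print(ctrl.hand_in())"
```

```text
the job is handed in; nothing more can be done
None
```

I handed the job in at about 28 s, and no verdict came back. The foot slipped onto the rubber and stopped well short of the lip. The ramp stands at about 0.29–0.33 rad: arm height gave 0.33 at the slip, while a later picture and the pointer gave about 0.29. The pointer was pressed on the brass pin with roughly 3–4 N, and the pictures showed no shift of the ramp from its release to hand-in.

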